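# Set up a bar impact test and hold the drop weight above it

### The job

Lay the long test bar squarely and centrally across the two narrow supports inside the impact fixture and let go of it. Then lift the round-nosed drop weight (the one with the thick collar) out of its rack, carry it over the fixture's guards and finish while still holding it upright and still, its nose about 10 mm above the middle of the bar. The weight must not touch the bar or the fixture, and everything else on the bench stays where it is.

Things in the scene. Friction and masses are not known exactly. Their poses are not given: they have to be found in the camera images.
- fixture: Fixed impact fixture, white base with brown floor, 180 x 180 x 30 mm. Origin: centre of its underside, on the bench; z up. Two steel supports at y = +45 and -45 mm, each 8 mm wide (y), 50 mm long (x), flat tops 75 mm above the bench. Guards 6 mm thick: tall aluminium side plates at y = +87 and -87 mm, tops 115 mm above the bench; low plates at x = +87 and -87 mm, tops 60 mm.
- bar: The long test bar: plain aluminium, 140 x 40 x 10 mm, loose, about 150 g, lying flat on the black mat. Origin at its very centre; x along its length, y across its width, z through its thickness. Laid properly it bridges both supports, its length along the fixture's y, its top 85 mm above the bench.
- short_bar: A shorter aluminium bar, 80 x 40 x 10 mm, on the same mat, not used. Origin at its centre, x along its length.
- mat: Black rubber mat, fixed, 190 x 200 x 4 mm, on which the two bars lie side by side. Origin: centre of its underside. It is to the left or to the right of the fixture; the rack is on the other side.
- rack: Grey weight rack, fixed: a plate 210 (x) x 90 (y) x 12 mm on two end legs, top 75 mm above the bench, with two through holes of 39 mm diameter at x = +65 and -65 mm. A drop weight hangs by its collar in each. Origin: centre of its underside, at bench height.
- weight: Round-nosed steel drop weight, loose, 0.5 to 0.8 kg, hanging in the rack by its collar, round about z (up). Origin: centre of the collar's underside. Above it: collar 48 mm diameter, 25 mm thick, then a plain cylindrical grip stem 22 mm diameter, 42 mm tall (top 67 mm above the origin). Below: shank 34 mm diameter with hemispherical nose, tip 52 mm below the origin.
- weight_nose (a point): The lowest point of the round-nosed weight's nose, on its axis, 52 mm below the weight's origin.
- other_weight: The flat-ended weight hanging in the other hole, not used: a wide thin collar 68 mm diameter and 8 mm thick, grip stem 22 mm diameter, 42 mm tall, its top 50 mm above the origin; the shank reaches 45 mm below. Origin: centre of the collar's underside.
- wrench: Steel spanner 170 mm long lying between the robot and the fixture; leave alone.
- jar: Closed jar 60 mm diameter, 120 mm tall, beyond and beside the fixture; leave alone. Origin: centre of its underside.
- tape: Cardboard ring 70 mm diameter, 24 mm tall, beyond and beside the fixture; leave alone. Origin: centre of its underside.
- pendant: Grey hand-held keypad 170 x 85 x 28 mm, lying beyond and beside the fixture; leave alone. Origin: centre of its underside.
There are look-alikes about, which are no part of the job. What is shaped like the bar but green is not meant.

How it is judged:
By the outcome, as a careful person would: the job done as asked, in the order asked, and still so for the second after the job is handed in, while the arm keeps its last pose, push and grip.
It also fails if it takes over 56 s, if anything falls off the work surface, if the arm or the gripper's body presses on something with over 40 N, if the wrist force passes 120 N, or if a joint passes its speed limit or range.

### The arm

A 6-joint arm with a two-finger parallel gripper is mounted at the origin on the work surface. World frame = base frame: x ahead of the robot, y to its left, z up, the work surface at z = 0. Lengths are in m, angles in rad, forces in N, time in s.
With the tool pointing down it reaches from about 0.35 to 0.775 m from the base axis. Payload 7.3 kg.
Tool frame: the origin (TCP) lies midway between the tips of the shut fingers; the grasp point (between the pads) lies 19 mm behind it; z points along the fingers, y is the line along which they close (so a half turn about z gives the same grasp; the last joint's range is limited). The gripper opens to 92 mm and grips with 3 to 60 N. Pads are 19 mm wide; open, the fingers measure 130 mm over their backs; the gripper's body (75 mm by 190 mm) begins 47 mm behind the grasp point.
Start: joints at [0.961, 0.342, 1.524, -0, 1.275, -0.146], TCP at [0.235, 0.47, 0.227] pointing down, gripper open.
Joint ranges: [-2.53, 2.53], [-0.77, 2.02], [0.04, 2.7], [-1, 4.14], [0.28, 2.66], [-3.11, 3.11]. Speed limits (rad/s): [2.57, 2.57, 3.14, 3.14, 3.14, 3.14].

### API

Orientations are given as a rotation vector (axis times angle).
In Python, from bench import robot, cams gives the robot as it stands.
- The arm moves only by the tool send_rows, never from a script. Its arguments are lists of equal length, an entry for each row: "offset": the shift along the world's x, y, z in units of 60 mm (1.0 is 60 mm), a list of three; "angular": the turn, a rotation vector about the world's x, y, z in degrees, a list of three; "gripper": the finger opening in mm, from 0 to 91.8. In form: {"offset": [[tx, ty, tz], ...], "angular": [[rx, ry, rz], ...], "gripper": [gripper, ...]}. A call has 1 to 20 rows; each row is the pose to reach, as a shift and turn from the pose commanded when the call began; what a row does not reach only later rows make up. A row lasts 1/8 s, in which the tool goes at most 62.5 mm and 10.7 degrees, less where a joint would pass 70% of its speed; a pose out of reach is approached as far as the arm can. A call with a gripper value outside its range is refused whole. The fingers move at their own pace and stop on an object; "force" is the grip in N (left out, the last holds). Time passes only in rows, so rows that repeat a pose let the fingers close. It gives the time, the measured TCP pose, the force, the opening and the grip force at its end, in the units of the state.
- robot.get_state(): the state, without advancing time (a new reading comes with each control period).
- cams.get_image(name): name is "scene" or "top" or "wrist"; returns the picture (384x512x3 uint8, blue, green, red); there is no depth.
- cams.camera_params(name): a dict with "K" (3x3 intrinsics, pixels), "R" (3x3) and "t" (3): a world point X has camera coordinates R X + t; the wrist camera has in their place "hand_eye" (4x4, takes a point from camera to tool coordinates, whose origin is the TCP and whose axes are the flange's). Camera axes: x right, y down, z forward; pixel columns grow to the right and rows downward; lengths in m; the calibration is good to about 2 mm. The wrist camera is an equidistant fisheye: a pixel r from the principal point sees the ray r / f radians off the axis. A picture is of the moment at which its call begins: read the wrist's pose just before it. camera_params takes no time and is no camera call.
- robot.sign_off(): hands the job in; it is judged then, once.
The state is a dict: "time_s": time; "joint_positions": joint angles; "joint_velocities": joint speeds; "tau": joint torques, N m; "tool_pos": TCP position; "orientation": TCP orientation; "force": force on the tool from outside, world axes, zero at the start; "torque": the same for the moment, N m; "opening": opening from 0.0 (shut) to 1.0 (fully open); "finger_force": force on a finger pad.
Only numpy, scipy, OpenCV 4.12 (cv2) and the standard library are available. Lean on these libraries where they do the work, as an engineer would, in place of code of your own. Each camera call takes 0.05 s, during which the arm holds its last target. There are 200 camera calls.

## Working session

There is one attempt and no reset: what is moved stays moved. The work goes in short steps, Python scripts to look and compute and a tool call to move; the robot and the scene stay as the last step left them, time stands still between calls to the robot, and variables do not carry over. Pictures are saved under pics/ and viewed, at most 10 in all, crops included, and the job is handed in when it is done.

Besides the shell and the picture viewer there is one more tool, called after "Call:" as name(argument=value, ...) on one line, values as JSON. send_rows: Moves the arm, as the interface text tells. Its arguments: {"type":"object","properties":{"offset":{"type":"array","items":{"type":"array","items":{"type":"number"}}},"angular":{"type":"array","items":{"type":"array","items":{"type":"number"}}},"gripper":{"type":"array","items":{"type":"number"}},"force":{"type":"number"}},"required":["offset","angular","gripper"]}

```bash
ls; mkdir -p pics; cat > h.py <<'E'
import numpy as np, cv2
from bench import robot, cams
from scipy.spatial.transform import Rotation as Rn
def ray(name,u,v,st=None):
    p=cams.camera_params(name);K=np.array(p["K"])
    if name=="wrist":
        x=(u-K[0,2]);y=(v-K[1,2]);r=np.hypot(x,y)+1e-12;th=r/K[0,0]
        d=np.array([x/r*np.sin(th),y/r*np.sin(th),np.cos(th)])
        H=np.array(p["hand_eye"]);R=Rn.from_rotvec(st["orientation"]).as_matrix()
        return R@H[:3,3]+np.array(st["tool_pos"]), R@H[:3,:3]@d
    R=np.array(p["R"]);t=np.array(p["t"])
    return -R.T@t, R.T@np.linalg.inv(K)@np.array([u,v,1.])
def onz(name,u,v,z,st=None):
    o,d=ray(name,u,v,st);return o+d*(z-o[2])/d[2]
E
python3 - <<'E'
from h import *
for n in ("scene","top","wrist"):
    st=robot.get_state(); im=cams.get_image(n); cv2.imwrite(f"pics/{n}0.png",im); 
    p=cams.camera_params(n);print(n,{k:np.round(np.array(p[k]),3).tolist() for k in p if k in("K","R","t","hand_eye")})
print(st)
a=cv2.imread("pics/top0.png");cv2.imwrite("pics/t0b.png",cv2.resize(a,(800,600),interpolation=cv2.INTER_CUBIC))
E
```

```text
pics
scene {'K': [[386.332, 0.0, 256.38], [0.0, 386.332, 191.005], [0.0, 0.0, 1.0]], 'R': [[-0.385, 0.923, -0.006], [0.583, 0.238, -0.777], [-0.716, -0.302, -0.629]], 't': [0.16, -0.238, 1.669]}
top {'K': [[406.286, 0.0, 247.224], [0.0, 406.286, 189.179], [0.0, 0.0, 1.0]], 'R': [[0.054, -0.999, -0.004], [-0.978, -0.052, -0.2], [0.2, 0.015, -0.98]], 't': [0.017, 0.506, 1.252]}
wrist {'K': [[297.319, 0.0, 258.349], [0.0, 297.319, 189.46], [0.0, 0.0, 1.0]], 'hand_eye': [[-0.0, -0.969, -0.245, 0.066], [1.0, -0.0, 0.002, 0.0], [-0.002, -0.245, 0.969, -0.157], [0.0, 0.0, 0.0, 1.0]]}
{'time_s': 0.1, 'joint_positions': array([ 9.61028404e-01,  3.42663281e-01,  1.52490670e+00, -6.75118441e-05,
        1.27540863e+00, -1.46020379e-01]), 'joint_velocities': array([ 0.00065426,  0.00063699, -0.00363315,  0.00052528, -0.0011929 ,
       -0.00023766]), 'tau': array([ 1.62919729e-03, -4.32005239e+01, -2.44695300e+01,  7.17996061e-02,
        5.25537122e-02, -6.09946278e-05]), 'tool_pos': array([0.23463265, 0.46924658, 0.22611432]), 'orientation': array([-7.21808879e-01, -3.05708299e+00,  2.06057928e-03]), 'force': array([0.14429141, 0.13876338, 0.23661797]), 'torque': array([0.02662529, 0.02426142, 0.06153609]), 'finger_force': 0.0, 'opening': 0.9991726804808143}
```

View pics/t0b.png

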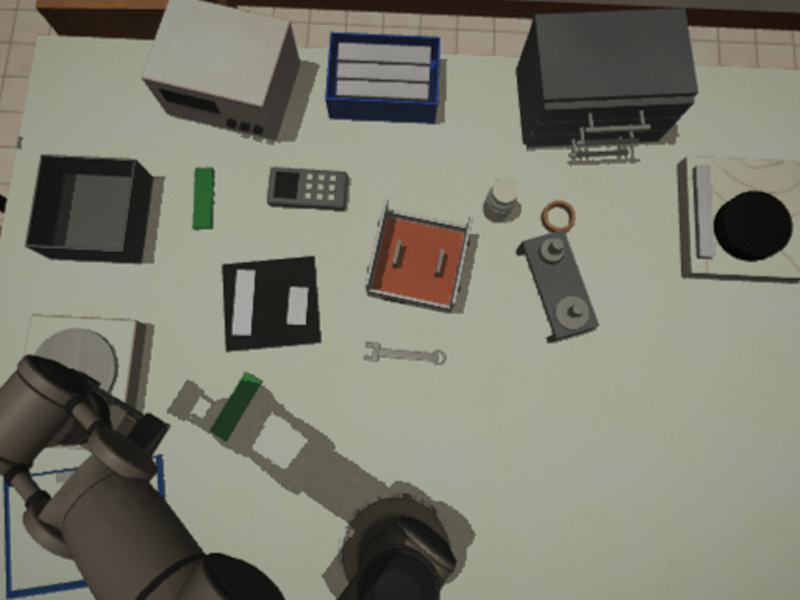

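View pics/scene0.png

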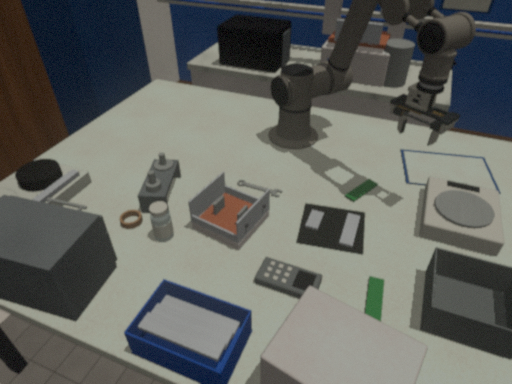

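The scaled top view shows these candidates:
- **Bars:** the long bar is at (243,302) and the short bar at (298,306), both on the black mat. The green bars at (204,198) and (237,405) are look-alikes.
- **Fixture:** it is at (418,260).
- **Rack weights:** (551,249) has the small collar, which fits the round-nosed one. (572,312) has the wide thin collar.

I'll confirm in an enlarged crop.

```bash
python3 - <<'E'
from h import *
a=cv2.imread("pics/top0.png")
c=a[120:225,225:390]; cv2.imwrite("pics/c1.png",cv2.resize(c,None,fx=4.8,fy=4.8,interpolation=cv2.INTER_CUBIC))
g=cv2.cvtColor(a,cv2.COLOR_BGR2GRAY)
# bars on mat
m=np.zeros_like(g);m[168:220,146:202]=(g[168:220,146:202]>110)
cs,_=cv2.findContours(m,cv2.RETR_EXTERNAL,cv2.CHAIN_APPROX_NONE)
for k in cs:
    if cv2.contourArea(k)<60: continue
    r=cv2.minAreaRect(k);b=cv2.boxPoints(r);M=cv2.moments(k)
    P=np.array([onz("top",u,v,.014)[:2] for u,v in b]);E=np.diff(np.vstack([P,P[:1]]),axis=0);L=np.linalg.norm(E,axis=1);i=L.argmax()
    print(np.round(r[0],1),onz("top",M['m10']/M['m00'],M['m01']/M['m00'],.014),L.round(3),np.degrees(np.arctan2(E[i,1],E[i,0])))
E
```

```text
[190.  195.5] [0.48067332 0.2311939  0.014     ] [0.04  0.077 0.039 0.077] 4.902062647586349
[155.5 193.3] [0.48181995 0.34558269 0.014     ] [0.139 0.039 0.138 0.039] 1.8534813142747726
```

View pics/c1.png

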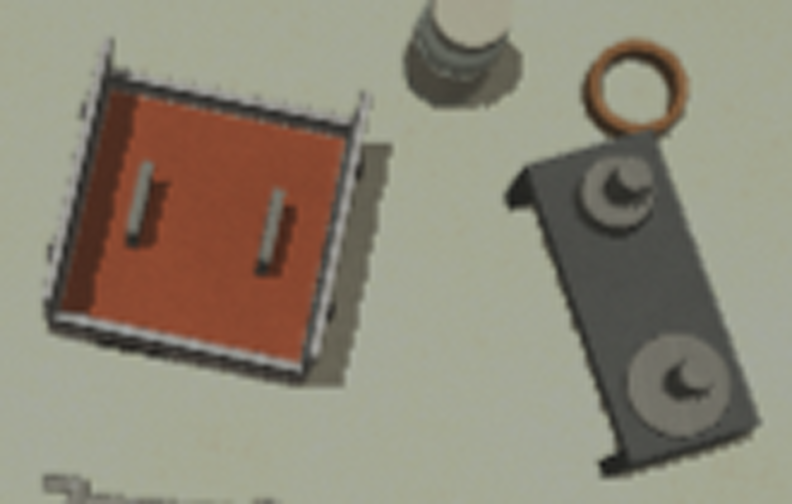

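The crop shows the target weight at (617,190) in the crop, with the narrow collar and its dark thick side visible. The weight at (680,385) has the wide thin collar, so it is the other one. The support tops run (150,163)–(134,238) and (280,190)–(264,265).

```bash
python3 - <<'E'
from h import *
f=lambda u,v,z:onz("top",(u+.5)/4.8-.5+225,(v+.5)/4.8-.5+120,z)
S=[f(150,163,.075),f(134,237,.075),f(280,190,.075),f(264,263,.075)]
for s in S:print(s.round(4))
print("c",np.mean(S,0)); 
G=[f(109,40,.115),f(47,300,.115),f(364,95,.115),f(308,360,.115)]
for s in G:print("g",s.round(4))
print(np.mean(G,0))
# yaw: fixture y from right to left
d=(S[0]+S[1]-S[2]-S[3])[:2];print("y-dir",d/2,np.degrees(np.arctan2(-d[0],d[1])))
w=f(617,191,.100);o=f(680,385,.083);print("w",w,"o",o,np.linalg.norm(w-o))
E
```

```text
[0.6173 0.0225 0.075 ]
[0.5659 0.0305 0.075 ]
[ 0.6033 -0.0648  0.075 ]
[ 0.5528 -0.0561  0.075 ]
c [ 0.58481695 -0.01696086  0.075     ]
g [0.6876 0.0536 0.115 ]
g [0.5113 0.0835 0.115 ]
g [ 0.6587 -0.1141  0.115 ]
g [ 0.4813 -0.0837  0.115 ]
[ 0.58474713 -0.0151913   0.115     ]
y-dir [0.01358477 0.08696552] -8.878347643992255
w [ 0.60708175 -0.28220947  0.1       ] o [ 0.48401858 -0.32741184  0.083     ] 0.13219983933474452
```

Call:
send_rows(offset=[[1.0,-0.5,0],[2.0,-1.0,0],[3.0,-1.5,0],[3.7,-1.9,-0.2],[4.1,-2.07,-0.3],[4.12,-2.07,-0.3],[4.12,-2.07,-0.3],[4.12,-2.07,-0.3]], angular=[[0,0,7],[0,0,14],[0,0,21],[0,0,28.4],[0,0,28.4],[0,0,28.4],[0,0,28.4],[0,0,28.4]], gripper=[80,80,80,80,80,80,80,80])

```text
time_s: 1.15
tool_pos: [0.4808, 0.3465, 0.2093]
orientation: [-0.053, 3.141, 0.001]
force: [-0.0, -1.0, -0.2]
opening: 0.869
finger_force: 0.0
```

```bash
python3 - <<'E'
from h import *
st=robot.get_state();a=cams.get_image("wrist");cv2.imwrite("pics/w1.png",a);print(st["time_s"],st["tool_pos"],st["orientation"],st["joint_positions"])
E
```

```text
1.15 [0.48077231 0.34653712 0.2092712 ] [-5.27731651e-02  3.14091104e+00  8.49293305e-04] [ 4.95071361e-01  4.79481273e-01  1.35735521e+00  3.83976183e-04
  1.30429586e+00 -1.10942657e+00]
```

View pics/w1.png

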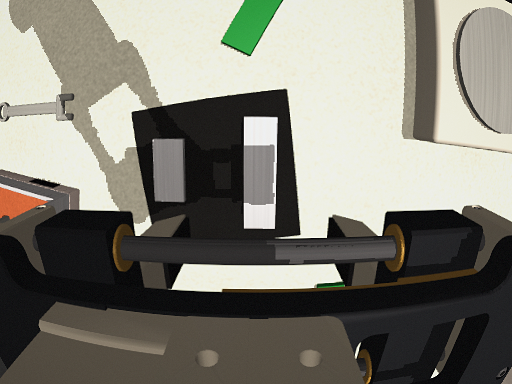

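The wrist view shows the long bar with corners near (244,117), (277,117), (275,229) and (243,228). The short bar is to its left at (168,170). I'll refine the bar's pose from these corners.

```bash
python3 - <<'E'
from h import *
st=robot.get_state();a=cv2.imread("pics/w1.png");g=cv2.cvtColor(a,cv2.COLOR_BGR2GRAY)
m=np.zeros_like(g);m[100:236,230:283]=g[100:236,230:283]>75
k=max(cv2.findContours(m,cv2.RETR_EXTERNAL,cv2.CHAIN_APPROX_NONE)[0],key=cv2.contourArea)
P=np.array([onz("wrist",u,v,.014,st)[:2]*1000 for u,v in k[:,0]],np.float32)
r=cv2.minAreaRect(P);print(r,cv2.boundingRect(k))
E
```

```text
((485.644287109375, 349.0159606933594), (139.84066772460938, 40.112701416015625), 1.2795875072479248) (243, 116, 35, 113)
```

Call:
send_rows(offset=[[0.07,0.04,-0.7],[0.07,0.04,-1.5],[0.07,0.04,-2.3],[0.07,0.04,-2.8],[0.07,0.04,-3.1],[0.07,0.04,-3.3],[0.07,0.04,-3.37],[0.07,0.04,-3.37],[0.07,0.04,-3.37],[0.07,0.04,-3.37],[0.07,0.04,-3.37],[0.07,0.04,-3.37],[0.07,0.04,-3.37],[0.07,0.04,-3.37],[0.07,0.04,-3.37]], angular=[[0,0,-0.6],[0,0,-0.6],[0,0,-0.6],[0,0,-0.6],[0,0,-0.6],[0,0,-0.6],[0,0,-0.6],[0,0,-0.6],[0,0,-0.6],[0,0,-0.6],[0,0,-0.6],[0,0,-0.6],[0,0,-0.6],[0,0,-0.6],[0,0,-0.6]], gripper=[80,80,80,80,80,70,60,50,40,32,30,30,30,30,30], force=25)

```text
time_s: 3.08
tool_pos: [0.4867, 0.348, 0.0073]
orientation: [-0.034, 3.14, 0.001]
force: [0.0, -0.0, 7.1]
opening: 0.429
finger_force: 25.0
```

Call:
send_rows(offset=[[0,0,0.3],[0,0,0.9],[0,0,1.7],[0,-0.3,2.5],[0.1,-0.9,3.0],[0.3,-1.6,3.0],[0.5,-2.3,3.0],[0.7,-3.0,3.0],[0.9,-3.7,3.0],[1.1,-4.4,3.0],[1.3,-5.0,3.0],[1.5,-5.5,3.0],[1.6,-5.9,3.0],[1.63,-6.08,3.0],[1.63,-6.08,3.0],[1.63,-6.08,3.0],[1.63,-6.08,3.0],[1.63,-6.08,3.0]], angular=[[0,0,0],[0,0,0],[0,0,0],[0,0,-8],[0,0,-16],[0,0,-25],[0,0,-34],[0,0,-43],[0,0,-52],[0,0,-61],[0,0,-70],[0,0,-79],[0,0,-88],[0,0,-95],[0,0,-100.4],[0,0,-100.4],[0,0,-100.4],[0,0,-100.4]], gripper=[30,30,30,30,30,30,30,30,30,30,30,30,30,30,30,30,30,30])

```text
time_s: 5.32
tool_pos: [0.584, -0.0168, 0.1867]
orientation: [2.39, 2.038, 0.0]
force: [-0.3, -0.0, -1.0]
opening: 0.425
finger_force: 25.0
```

```bash
python3 - <<'E'
from h import *
st=robot.get_state();a=cams.get_image("wrist");cv2.imwrite("pics/w2.png",a);print(st["time_s"],st["tool_pos"],st["orientation"],st["joint_positions"])
cv2.imwrite("pics/t2.png",cams.get_image("top"))
cv2.imwrite("pics/w2b.png",cv2.resize(a,(800,600),interpolation=cv2.INTER_CUBIC))
E
```

```text
5.325 [ 0.58396158 -0.01680426  0.18670692] [2.39049130e+00 2.03826755e+00 1.08348438e-04] [-1.59914100e-01  4.82490074e-01  1.41693412e+00 -1.21618631e-05
  1.24204847e+00 -1.18221492e-03]
```

View pics/w2b.png

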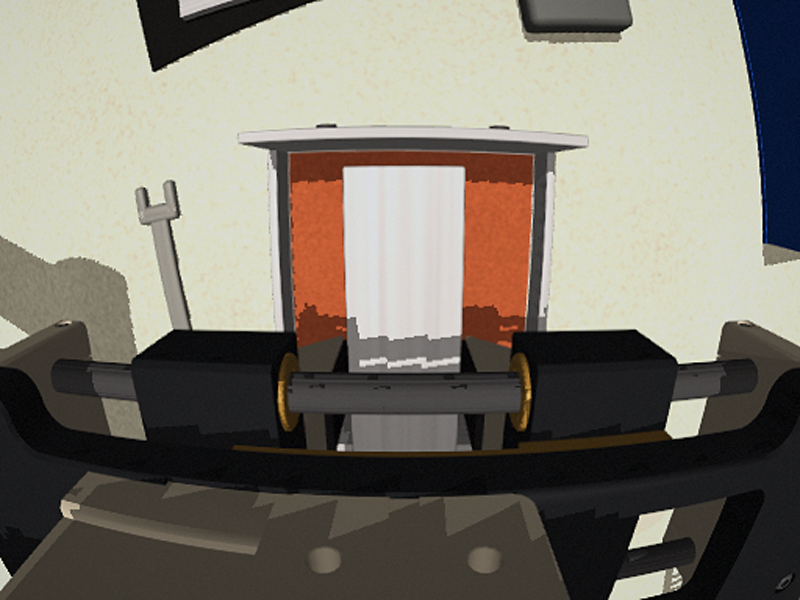

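The wrist view (800x600) shows the held bar's far end at (344,167)–(464,167). The inner top edge of the left tall guard runs (238,144)–(588,147). I'll compare them, and measure the two edges precisely.

```bash
python3 - <<'E'
from h import *
st=robot.get_state()
R=Rn.from_rotvec(st["orientation"]).as_matrix();T=st["tool_pos"]
w=lambda u,v,z:onz("wrist",(u+.5)*.64-.5,(v+.5)*.64-.5,z,st)
zt=T[2]+.0067
for p in [(344,167),(464,167),(352,330),(462,330)]:
    print("bar tool",((w(*p,zt)-T)@R*1000).round(1))
A,B=w(238,144,.115),w(588,147,.115)
print("guard",A,B,np.linalg.norm(A-B),"yaw",np.degrees(np.arctan2((B-A)[1],(B-A)[0])))
u=(B-A)/np.linalg.norm(B-A);v=np.array([-u[1],u[0],0])
print("centre",(A+B)/2-v*.084)
# outer edge
A,B=w(243,131,.115),w(584,133,.115);print("outer",A,B,(A+B)/2-v*.090)
E
python3 - <<'E'
import cv2
a=cv2.imread('pics/w2.png');cv2.imwrite('pics/w2c.png',cv2.resize(a[70:130,140:390],None,fx=3.2,fy=3.2*2.5,interpolation=cv2.INTER_CUBIC)[:600])
E
```

```text
bar tool [ 71.  -19.3  -6.7]
bar tool [71.  19.3 -6.7]
bar tool [ 16.2 -17.8  -6.7]
bar tool [16.2 19.8 -6.7]
guard [0.5149711  0.08330928 0.115     ] [0.69075845 0.05433047 0.115     ] 0.17815994210704422 yaw -9.361102689877011
centre [ 0.58920165 -0.01406148  0.115     ]
outer [0.51874767 0.08930963 0.115     ] [0.68960338 0.0617415  0.115     ] [ 0.58953647 -0.01327589  0.115     ]
```

View pics/w2c.png

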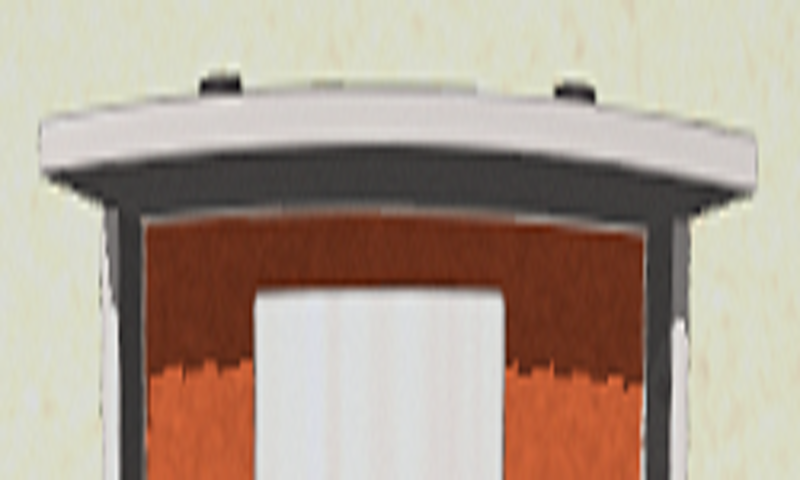

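Call:
send_rows(offset=[[0.085,0.035,-0.1],[0.085,0.035,-0.5],[0.085,0.035,-0.9],[0.085,0.035,-1.2],[0.085,0.035,-1.45],[0.085,0.035,-1.61],[0.085,0.035,-1.61],[0.085,0.035,-1.61]], angular=[[0,0,-0.4],[0,0,-0.4],[0,0,-0.4],[0,0,-0.4],[0,0,-0.4],[0,0,-0.4],[0,0,-0.4],[0,0,-0.4]], gripper=[30,30,30,30,30,30,30,30])

```text
time_s: 6.42
tool_pos: [0.5896, -0.015, 0.0906]
orientation: [2.398, 2.028, 0.001]
force: [-0.2, 0.0, -2.3]
opening: 0.432
finger_force: 25.0
```

```bash
python3 - <<'E'
from h import *
st=robot.get_state();a=cams.get_image("wrist");cv2.imwrite("pics/w3.png",a);print(st["time_s"],st["tool_pos"],st["orientation"])
cv2.imwrite("pics/w3b.png",cv2.resize(a[20:240,110:403],(800,600),interpolation=cv2.INTER_CUBIC))
E
```

```text
6.425 [ 0.58962995 -0.01499951  0.09055854] [2.39827776e+00 2.02767901e+00 1.31043882e-03]
```

View pics/w3b.png

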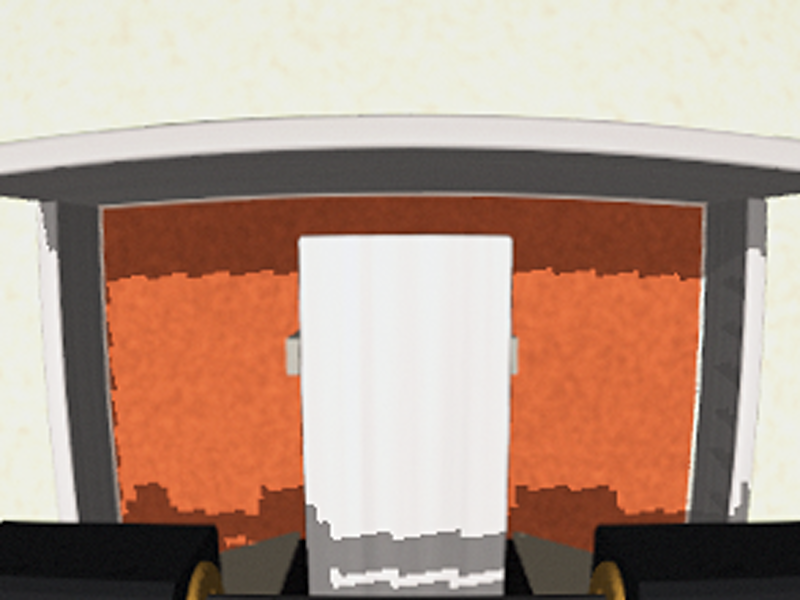

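The hover view (crop) shows the +y support's top sticking out on both sides of the bar: left (287,337–375), right (518,337–375). The bar's far end is at (299,237)–(513,237), with edges at x≈300.5 and 510 at row 355.

```bash
python3 - <<'E'
from h import *
st=robot.get_state()
R=Rn.from_rotvec(st["orientation"]).as_matrix();T=st["tool_pos"]
s=220/600
def w(u,v,z): return (onz("wrist",(u+.5)*293/800-.5+110,(v+.5)*s-.5+20,z,st)-T)@R*1000
zt=T[2]+.0067
for n,p,z in [("barL",(299,237),zt),("barR",(513,237),zt),("bL",(300.5,355),zt),("bR",(510.5,355),zt),("bL",(306,500),zt),("bR",(506,500),zt),("sL",(287,337),.075),("sL",(287,375),.075),("sR",(518,337),.075),("sR",(518,375),.075),
 ("gL",(45,200),.060),("gR",(767,200),.060),("gi",(400,147),.115),("go",(400,117),.115),("gil",(0,174),.115),("gir",(799,174),.115)]: print(n,w(*p,z).round(1))
E
```

```text
barL [ 71.1 -19.7  -6.7]
barR [71.1 19.6 -6.7]
bL [ 49.  -19.8  -6.7]
bR [49.  19.5 -6.7]
bL [ 20.7 -19.5  -6.7]
bR [20.7 19.4 -6.7]
sL [ 50.4 -25.5  15.6]
sL [ 42.1 -25.7  15.6]
sR [50.4 24.  15.7]
sR [42.1 24.1 15.7]
gL [ 84.9 -88.   30.5]
gR [84.9 88.1 30.8]
gi [ 85.1  -1.  -24.3]
go [ 90.2  -1.  -24.3]
gil [ 84.9 -71.3 -24.4]
gir [ 84.7  68.6 -24.2]
```

Call:
send_rows(offset=[[-0.006,0,-0.07],[-0.006,0,-0.14],[-0.006,0,-0.18],[-0.006,0,-0.2],[-0.006,0,-0.21],[-0.006,0,-0.21],[-0.006,0,-0.21]], angular=[[0,0,0],[0,0,0],[0,0,0],[0,0,0],[0,0,0],[0,0,0],[0,0,0]], gripper=[30,30,30,30,30,30,30], force=15)

```text
time_s: 7.35
tool_pos: [0.5886, -0.0149, 0.0783]
orientation: [2.399, 2.028, 0.0]
force: [-3.9, 1.3, 6.9]
opening: 0.434
finger_force: 15.0
```

Call:
send_rows(offset=[[0,0,0],[0,0,0],[0,0,0],[0,0,0],[0,0,0.2],[0,0,0.7],[0,0,1.3],[0,0,1.8],[0,0,1.8],[0,0,1.8]], angular=[[0,0,0],[0,0,0],[0,0,0],[0,0,0],[0,0,0],[0,0,0],[0,0,0],[0,0,0],[0,0,0],[0,0,0]], gripper=[42,46,54,60,60,60,60,60,60,60])

```text
time_s: 8.6
tool_pos: [0.5883, -0.0149, 0.1849]
orientation: [-2.399, -2.028, 0.001]
force: [-0.7, -0.6, -0.3]
opening: 0.651
finger_force: 0.0
```

```bash
python3 - <<'E'
from h import *
st=robot.get_state();a=cams.get_image("wrist");cv2.imwrite("pics/w4.png",a);print(st["time_s"],st["tool_pos"],st["orientation"])
cv2.imwrite("pics/w4b.png",cv2.resize(a[60:240,140:380],(800,600),interpolation=cv2.INTER_CUBIC))
E
```

```text
8.6 [ 0.58833571 -0.01488776  0.18487659] [-2.39866891e+00 -2.02793537e+00  8.15441838e-04]
```

View pics/w4b.png

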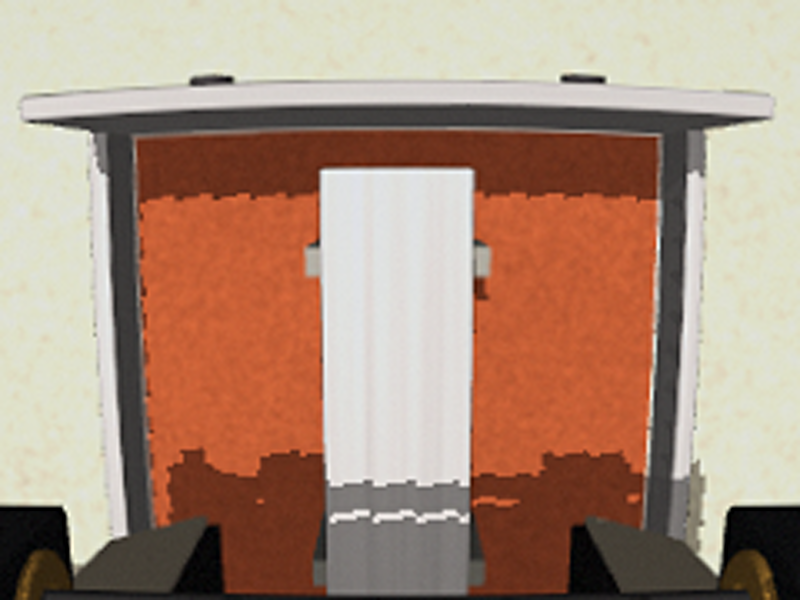

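The bar bridges both supports. Stubs are (306–321) on the left and (473–491) on the right at row 260, nearly equal. I'll compute the bar's middle.

```bash
python3 - <<'E'
from h import *
st=robot.get_state()
R=Rn.from_rotvec(st["orientation"]).as_matrix();T=st["tool_pos"]
W=lambda u,v,z:onz("wrist",(u+.5)*.3-.5+140,(v+.5)*.3-.5+60,z,st)
w=lambda u,v,z:(W(u,v,z)-T)@R*1000
for n,p,z in [("b",(319.5,169),.085),("b",(473.5,169),.085),("b",(321,260),.085),("b",(473.5,260),.085),("b",(328,480),.085),("b",(470,480),.085),("s",(306,245),.075),("s",(306,276),.075),("s",(491,245),.075),("s",(491,276),.075),("s2",(314,584),.075),("s2",(485,584),.075),("g",(22,119),.115),("g",(773,117),.115)]: print(n,w(*p,z).round(1))
e=(W(319.5,169,.085)+W(473.5,169,.085))/2
print("mid",e-R[:,0]*.07, "yaw",np.degrees(np.arctan2(R[1,1],R[0,1])))
E
```

```text
b [ 71.1 -19.5  99.4]
b [71.1 19.9 99.3]
b [ 47.5 -19.3  99.4]
b [47.5 20.1 99.3]
b [-11.7 -18.3  99.4]
b [-11.7  20.1  99.3]
s [ 50.9 -24.1 109.4]
s [ 42.5 -24.2 109.4]
s [ 50.9  25.6 109.3]
s [ 42.5  25.7 109.3]
s2 [-46.5 -23.8 109.4]
s2 [-46.5  26.  109.3]
g [ 85.4 -88.3  69.5]
g [85.9 89.1 69.1]
mid [ 0.58831104 -0.01374938  0.08500223] yaw -9.576100132577361
```

Call:
send_rows(offset=[[0,-0.4,0.25],[-0.1,-1.1,0.25],[-0.2,-1.9,0.25],[-0.3,-2.7,0.25],[-0.4,-3.5,0.25],[-0.5,-4.2,0.25],[-0.555,-4.74,0.25],[-0.555,-4.74,0.25],[-0.555,-4.74,0.25],[-0.555,-4.74,0.25]], angular=[[0,0,-8],[0,0,-17],[0,0,-26],[0,0,-35],[0,0,-44],[0,0,-53],[0,0,-60.4],[0,0,-60.4],[0,0,-60.4],[0,0,-60.4]], gripper=[60,60,60,60,60,60,60,60,60,60])

```text
time_s: 9.9
tool_pos: [0.5557, -0.2981, 0.2]
orientation: [-3.092, -0.549, 0.001]
force: [0.2, 0.2, -0.3]
opening: 0.653
finger_force: 0.0
```

```bash
python3 - <<'E'
from h import *
st=robot.get_state();a=cams.get_image("wrist");cv2.imwrite("pics/w5.png",a);print(st["time_s"],st["tool_pos"],st["orientation"])
cv2.imwrite("pics/w5b.png",cv2.resize(a[30:255,110:410],(800,600),interpolation=cv2.INTER_CUBIC))
E
```

```text
9.9 [ 0.55565583 -0.29805397  0.20000195] [-3.09242925e+00 -5.49424827e-01  7.53872404e-04]
```

View pics/w5b.png

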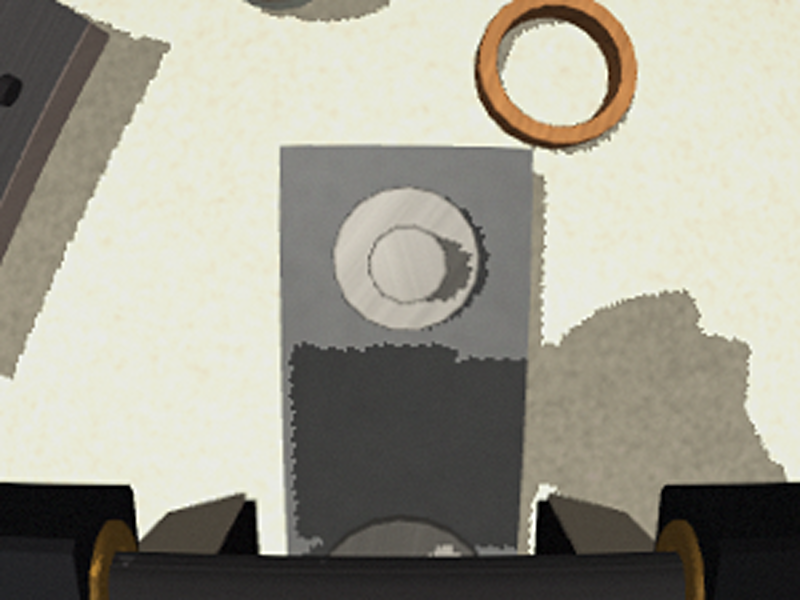

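The wrist view (crop) shows the target weight: stem top circle centred at (407.5,264.5), 77 px across, and collar top centred at (406.5,258.5), about 145 px across. The other weight is at the bottom edge, (405,545).

```bash
python3 - <<'E'
from h import *
st=robot.get_state()
R=Rn.from_rotvec(st["orientation"]).as_matrix();T=st["tool_pos"]
W=lambda u,v,z:onz("wrist",(u+.5)*.375-.5+110,(v+.5)*.375-.5+30,z,st)
for n,z,pts in [("stem",.142,[(368.5,264.5),(446.5,264.5),(407.5,225.5),(407.5,303.5)]),("collar",.100,[(333,258),(479.5,258),(406.5,187),(406.5,330)])]:
    P=[W(*p,z) for p in pts];print(n,np.mean(P,0).round(4),[np.linalg.norm(P[i]-P[i+1]).round(4) for i in (0,2)],((np.mean(P,0)-T)@R*1000).round(1))
A,B=W(281,148,.075),W(533,150,.075);print(A,B,np.linalg.norm(A-B));m=(A+B)/2
print("holeline",m,"hole est",m-R[:,0]*.040, "yaw",np.degrees(np.arctan2(R[1,1],R[0,1])))
E
```

```text
stem [ 0.6095 -0.281   0.142 ] [np.float64(0.0211), np.float64(0.0212)] [56.4  2.4 58.2]
collar [ 0.6098 -0.281   0.1   ] [np.float64(0.0474), np.float64(0.0466)] [ 56.7   2.6 100.2]
[ 0.63136791 -0.2262035   0.075     ] [ 0.66162117 -0.31002658  0.075     ] 0.08911547648814305
holeline [ 0.64649454 -0.26811504  0.075     ] hole est [ 0.60894079 -0.28188876  0.07500805] yaw -69.85829827915632
```

Call:
send_rows(offset=[[0.5,0.15,0],[0.85,0.27,0],[0.9,0.285,0],[0.9,0.285,-0.4],[0.9,0.285,-0.9],[0.9,0.285,-1.3],[0.9,0.285,-1.5],[0.9,0.285,-1.55],[0.9,0.285,-1.55],[0.9,0.285,-1.55]], angular=[[0,0,0],[0,0,0],[0,0,0],[0,0,0],[0,0,0],[0,0,0],[0,0,0],[0,0,0],[0,0,0],[0,0,0]], gripper=[60,60,60,60,60,60,60,60,60,60])

```text
time_s: 11.2
tool_pos: [0.6099, -0.2825, 0.1085]
orientation: [3.092, 0.546, 0.002]
force: [0.1, -0.0, 0.2]
opening: 0.653
finger_force: 0.0
```

Call:
send_rows(offset=[[0,0.015,-0.02],[0,0.015,-0.02],[0,0.015,-0.02],[0,0.015,-0.02],[0,0.015,-0.02],[0,0.015,-0.02],[0,0.015,-0.02],[0,0.015,-0.02],[0,0.015,-0.02],[0,0.015,-0.02]], angular=[[0,0,0],[0,0,0],[0,0,0],[0,0,0],[0,0,0],[0,0,0],[0,0,0],[0,0,0],[0,0,0],[0,0,0]], gripper=[50,40,32,26,22,16,12,12,12,12], force=45)

```text
time_s: 12.45
tool_pos: [0.6095, -0.2815, 0.1061]
orientation: [3.093, 0.546, 0.0]
force: [0.6, -0.3, -0.9]
opening: 0.234
finger_force: 45.0
```

Call:
send_rows(offset=[[0,0,0.05],[0,0,0.15],[0,0,0.35],[0,0,0.6],[0,0,0.9],[0,0,1.2],[0,0,1.5],[0,0,1.8],[0,0,2.1],[0,0,2.3],[0,0,2.4],[0,0,2.4],[0,0,2.4]], angular=[[0,0,0],[0,0,0],[0,0,0],[0,0,0],[0,0,0],[0,0,0],[0,0,0],[0,0,0],[0,0,0],[0,0,0],[0,0,0],[0,0,0],[0,0,0]], gripper=[12,12,12,12,12,12,12,12,12,12,12,12,12])

```text
time_s: 14.08
tool_pos: [0.6092, -0.2812, 0.2493]
orientation: [-3.093, -0.546, 0.002]
force: [-0.2, -0.5, -7.6]
opening: 0.228
finger_force: 45.0
```

Call:
send_rows(offset=[[0,0.15,0],[0,0.45,0],[-0.05,0.85,0],[-0.1,1.3,0],[-0.15,1.75,0],[-0.2,2.2,0],[-0.25,2.65,0],[-0.3,3.1,0],[-0.32,3.5,0],[-0.34,3.85,0],[-0.35,4.15,0],[-0.35,4.35,0],[-0.35,4.45,0],[-0.35,4.45,0],[-0.35,4.45,0],[-0.35,4.45,0]], angular=[[0,0,2],[0,0,6],[0,0,12],[0,0,18],[0,0,24],[0,0,30],[0,0,36],[0,0,42],[0,0,47],[0,0,52],[0,0,56],[0,0,59],[0,0,60.3],[0,0,60.3],[0,0,60.3],[0,0,60.3]], gripper=[12,12,12,12,12,12,12,12,12,12,12,12,12,12,12,12])

```text
time_s: 16.08
tool_pos: [0.5885, -0.0149, 0.2501]
orientation: [2.402, 2.025, -0.0]
force: [-0.6, -0.5, -5.9]
opening: 0.229
finger_force: 45.0
```

```bash
python3 - <<'E'
from h import *
import statistics
S=[]
for i in range(4):
    st=robot.get_state();S.append(st["tool_pos"]);cams.get_image("wrist")
print(np.mean(S,0),np.std(S,0),st["orientation"],st["opening"])
E
```

```text
[ 0.58850302 -0.01479428  0.25009606] [1.71839526e-05 7.96731252e-05 8.34821091e-06] [ 2.40143580e+00  2.02539617e+00 -8.30085336e-05] 0.22609363708366262
```

Call:
send_rows(offset=[[0,0.012,-0.1],[0,0.012,-0.3],[0,0.012,-0.5],[0,0.012,-0.7],[0,0.012,-0.85],[0,0.012,-0.97],[0,0.012,-1.03],[0,0.012,-1.03],[0,0.012,-1.03],[0,0.012,-1.03]], angular=[[0,0,0],[0,0,0],[0,0,0],[0,0,0],[0,0,0],[0,0,0],[0,0,0],[0,0,0],[0,0,0],[0,0,0]], gripper=[12,12,12,12,12,12,12,12,12,12])

```text
time_s: 17.52
tool_pos: [0.5887, -0.0136, 0.1887]
orientation: [2.4, 2.026, 0.001]
force: [-0.8, 0.1, -7.7]
opening: 0.232
finger_force: 45.0
```

```bash
python3 - <<'E'
from h import *
st=robot.get_state();print(st["tool_pos"],st["orientation"],st["opening"])
a=cams.get_image("scene");b=cams.get_image("wrist")
L=cv2.resize(a[130:250,170:290],(500,500),interpolation=cv2.INTER_CUBIC)
Rr=cv2.resize(b[60:260,200:320],(300,500),interpolation=cv2.INTER_CUBIC)
cv2.imwrite("pics/f.png",np.hstack([L,Rr]))
p=cams.camera_params("scene");K=np.array(p["K"]);R=np.array(p["R"]);t=np.array(p["t"])
T=np.array([.5884,-.0141,0])
for z in (.085,T[2]+.105,.157,.182,.224):
    q=K@(R@(T+[0,0,z])+t);u,v=q[:2]/q[2];print(z,(u-170)*4.17,(v-130)*4.17)
E
```

```text
[ 0.58865499 -0.0136348   0.188734  ] [2.40035588e+00 2.02581752e+00 8.05956888e-04] 0.23230660973312506
0.085 252.75962861680847 301.4228728187828
0.105 251.4662474287648 280.8171793028166
0.157 247.971379961832 225.13818182839927
0.182 246.21960445215785 197.2295114419654
0.224 243.16498017160262 148.56431334459842
```

View pics/f.png

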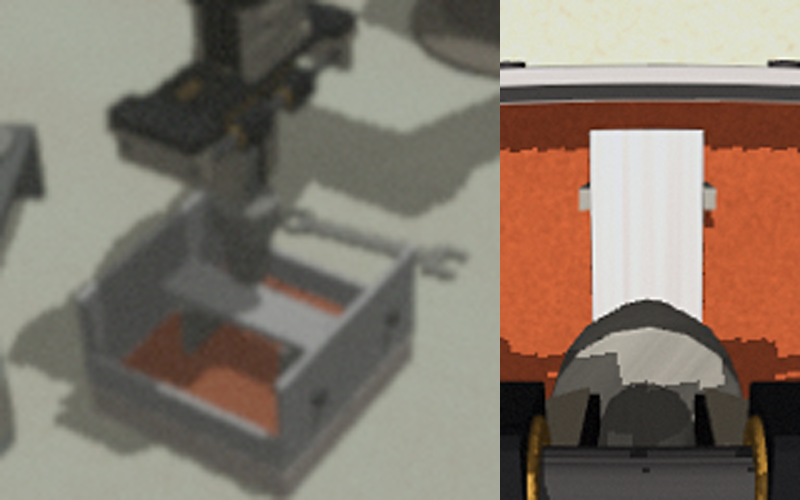

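The final-approach picture shows the weight upright over the bar's middle. In the wrist half its axis is at x≈648 and the bar's axis is at x≈647. I'll lower the last 10 mm.

Call:
send_rows(offset=[[-0.004,-0.006,-0.05],[-0.004,-0.006,-0.1],[-0.004,-0.006,-0.14],[-0.004,-0.006,-0.165],[-0.004,-0.006,-0.175],[-0.004,-0.006,-0.175],[-0.004,-0.006,-0.175],[-0.004,-0.006,-0.175],[-0.004,-0.006,-0.175],[-0.004,-0.006,-0.175],[-0.004,-0.006,-0.175],[-0.004,-0.006,-0.175]], angular=[[0,0,0],[0,0,0],[0,0,0],[0,0,0],[0,0,0],[0,0,0],[0,0,0],[0,0,0],[0,0,0],[0,0,0],[0,0,0],[0,0,0]], gripper=[12,12,12,12,12,12,12,12,12,12,12,12])

```text
time_s: 19.12
tool_pos: [0.5883, -0.014, 0.1778]
orientation: [2.401, 2.026, 0.0]
force: [0.4, -0.4, -6.1]
opening: 0.235
finger_force: 45.0
```

```bash
python3 - <<'E'
from h import *
st=robot.get_state();z=st["tool_pos"];print(z,st["opening"],st["finger_force"],st["force"],abs(st["joint_velocities"]).max())
if abs(z[2]-.1781)<.002 and np.hypot(z[0]-.5883,z[1]+.0141)<.0015: print(robot.sign_off())
E
```

```text
[ 0.5882516  -0.01395494  0.17783132] 0.23514329814112353 44.998571276664734 [ 0.38665232 -0.40734154 -6.06965304] 0.0010734022773435442
the job is handed in; nothing more can be done
None
```

I laid the long bar across both supports and let go of it (within about 1 mm of centre in the wrist view), and the job is handed in at about 19 s with the round-nosed weight held upright and still, its nose an estimated 10 mm above the middle of the bar.

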